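Wedge the loudspeaker gluing jig tight

TASK

The loudspeaker cabinet lying in the plywood gluing jig has a freshly glued side that must be clamped. Take the wooden wedge with the thick top from the rack, stand it thin end down in the jig's slot between the fixed cleat and the sliding pressing block, and let go of it while it is still loose. Then tap or press its top down from above until the pressing block is tight against the cabinet and the wedge will go no further, and leave it locked there.

Things in the scene. Friction and masses are not known exactly. Their poses are not given: they have to be found in the camera images.
- wedge: Wedge to use: pale wood, 110 mm tall, about 75 g, upright in the rack. Origin: centre of its thin end (underside); z up to the thick end, x thickness, y width. Width 40 mm all over: two parallel faces across y, grip these near the top. Thickness 8 mm at the thin end, growing evenly on both sides to 41 mm at the flat top. Driven home in the slot its top is 138 mm above the table.
- rack: Dark wood rack, fixed, 160 x 60 mm, 45 mm high, origin under its centre. Three pockets in a row along its x, 45 mm apart, floors 6 mm above the table. They hold, in any order, x along the row, the wedge and two things not wanted: a slim shim (110 mm tall, 17 mm thick at its top) and a flat spacer (20 mm thick all over, 100 mm tall), also 40 mm wide.
- slot (a point): Slot of the fixed jig. Point 88 mm above the table, level with the jaw tops; z up, x from cleat to pressing block and loudspeaker (top at 118 mm), y along the slot. Jaws 90 mm long, 70 mm high, sloped like the wedge. Mouth 20 mm wide at first, its middle at x = -3 mm. Put in with its y along y (either way), the wedge's thin end rests about 40 mm below the point; driven home 60 mm below, at x = 0.
- caul (a joint): Travel of the sliding wooden pressing block before the loudspeaker's pale glued side, in m: 0 = sprung back, 6 mm gap; 0.006 = tight against it. A spring pushes it back with about 2 to 4 N. The wedge needs roughly 3 to 10 N on its top to go down the last 20 mm, stays by friction where it is left, and then stops hard: pressing with 15 to 25 N is right.
There are look-alikes about, which are no part of the job. Leave any green or yellow look-alike of the wedge alone.

How it is judged:
On the way:
1. the wedge stands upright in the slot, thin end down and released, while the pressing block is still loose (horizontal distance between wedge and slot below 0.02 m and z of wedge in the frame of slot below -0.02 m and angle between wedge's own z axis and vertical below 0.25 rad and contact force between wedge and the fingers below 0.1 N and value of joint caul below 0.0035 m), for 0.1 s.
At the end, for the whole second after the job is handed in: The pressing block is tight against the loudspeaker (its travel above 5 mm of 6 mm), and the wedge stands at rest in the slot, thin end down, within 10 degrees of upright, its thin end within 20 mm of the slot's middle and more than 50 mm below the jaws' tops (value of joint caul above 0.005 m and horizontal distance between wedge and slot below 0.02 m and z of wedge in the frame of slot below -0.05 m and angle between wedge's own z axis and vertical below 0.175 rad and linear speed of wedge below 0.02 m/s); the robot touches nothing.
It also fails if it takes over 45 s, if anything falls off the work surface, if the arm or the gripper's body presses on something with over 40 N, if the wrist force passes 120 N, or if a joint passes its speed limit or range.

ROBOT

A 6-joint arm with a two-finger parallel gripper is mounted at the origin on the work surface. World frame = base frame: x ahead of the robot, y to its left, z up, the work surface at z = 0. Lengths are in m, angles in rad, forces in N, time in s.
With the tool pointing down it reaches from about 0.35 to 0.975 m from the base axis. Payload 4.9 kg.
Tool frame: the origin (TCP) lies midway between the tips of the shut fingers; the grasp point (between the pads) lies 19 mm behind it; z points along the fingers, y is the line along which they close (so a half turn about z gives the same grasp; the last joint's range is limited). The gripper opens to 85 mm and grips with 20 to 120 N. Pads are 22 mm wide; open, the fingers measure 114 mm over their backs; the gripper's body (76 mm by 85 mm) begins 54 mm behind the grasp point. The pads swing forward as they close: fully open they stand 13 mm farther back than shut.
Start: joints at [1.084, 0.053, 1.613, -0, 1.476, -0.119], TCP at [0.225, 0.583, 0.198] pointing down, gripper open.
Joint ranges: [-3.01, 3.01], [-1.01, 2.22], [0.06, 2.58], [-1.02, 4.17], [0.09, 2.62], [-3.14, 3.14]. Speed limits (rad/s): [2.57, 2.57, 3.14, 3.14, 3.14, 3.14].

INTERFACE

Orientations are given as a rotation vector (axis times angle).
In Python, from station import ctrl, optics, job gives the robot as it stands.
- The arm moves only by the shell command python3 -m jog 'ROWS' [OPENING] [FORCE]. ROWS is JSON, a list of rows, each a list of 2 entries, a list of its own where there are three numbers: the shift along the tool's x, y, z in m, then the turn, a rotation vector about the tool's x, y, z in rad. A call has 1 to 5 rows; each row is the pose to reach, as a shift and turn from the pose commanded when the call began, along the tool's axes at that moment; what a row does not reach only later rows make up. A row lasts 1/10 s, in which the tool goes at most 50 mm and 8.59 degrees, less where a joint would pass 70% of its speed; a pose out of reach is approached as far as the arm can. A call with a gripper value outside its range is refused whole. OPENING is the opening, from 0 (shut) to 1 (fully open), set as the call begins (- or left out, the last holds). The fingers move at their own pace and stop on an object; FORCE is the grip in N (left out, the last holds). Time passes only in rows, so rows that repeat a pose let the fingers close. It gives the time, the measured TCP pose, the force, the opening and the grip force at its end, in the units of the state.
- ctrl.get_obs(): the state, without advancing time (a new reading comes with each control period).
- optics.get_image(name): name is "side" or "top" or "wrist"; returns a dict with "image" (400x640x3 uint8, blue, green, red), "fx", "fy", "cx", "cy" (pixels), "D" ([k1, k2, p1, p2, k3] as OpenCV has them; the pictures are not rectified), "rvec" (rotation vector, rad) and "tvec" (3), from world to camera coordinates, as OpenCV has them; the wrist camera has in their place "mount" (4x4, takes a point from camera to tool coordinates, whose origin is the TCP and whose axes are the flange's). Camera axes: x right, y down, z forward; pixel columns grow to the right and rows downward; lengths in m; the calibration is good to about 2 mm. A picture is of the moment at which its call begins: read the wrist's pose just before it. There is no depth.
- job.finish_job(): hands the job in; it is judged then, once.
The state is a dict: "t": time; "q": joint angles; "dq": joint speeds; "effort": joint torques, N m; "tool_pos": TCP position; "tool_rot": TCP orientation; "contact_force": force on the tool from outside, world axes, zero at the start; "wrist_torque": the same for the moment, N m; "opening": finger opening in m; "grip_force": force on a finger pad.
Only numpy, scipy, OpenCV 4.12 (cv2) and the standard library are available. Lean on these libraries where they do the work, as an engineer would, in place of code of your own. Each camera call takes 0.05 s, during which the arm holds its last target. There are 200 camera calls.

## Working session

There is one attempt and no reset: what is moved stays moved. The work goes in short steps, Python scripts to look and compute and a shell command to move; the robot and the scene stay as the last step left them, time stands still between calls to the robot, and variables do not carry over. Pictures are saved under pics/ and viewed, at most 10 in all, crops included, and the job is handed in when it is done.

```bash
ls; mkdir -p pics; python3 - <<'E'
from station import ctrl, optics, job
import cv2, numpy as np
print(ctrl.get_obs())
for n in("top","side"):
    d=optics.get_image(n); cv2.imwrite(f"pics/{n}0.png",d["image"]); print({k:v for k,v in d.items() if k!="image"})
E
```

```text
pics
{'t': 0.0, 'q': array([ 1.08401720e+00,  5.33584665e-02,  1.61430040e+00, -2.60735931e-05,
        1.47604350e+00, -1.18974550e-01]), 'dq': array([ 4.54880243e-05, -1.15617154e-03, -5.31231793e-04,  2.80626468e-04,
       -8.79143956e-05, -9.78088093e-05]), 'effort': array([ 2.38701623e-04, -3.93666637e+01, -3.70184469e+01,  5.51233597e-05,
        6.80884783e-03, -2.90797334e-05]), 'tool_pos': array([0.22438828, 0.58257135, 0.1966583 ]), 'tool_rot': array([-0.57438033, -3.08802264,  0.00317464]), 'contact_force': array([ 0.16462661, -0.45608002,  0.46678443]), 'wrist_torque': array([-0.00882808, -0.0177907 ,  0.03932215]), 'grip_force': 0.0, 'opening': 0.08531133255539623}
{'fx': 449.15972369468614, 'fy': 449.15972369468614, 'cx': 319.23671645985934, 'cy': 200.20006174918723, 'D': array([-0.07418756,  0.        ,  0.        ,  0.        ,  0.        ]), 'rvec': array([ 2.16520874, -2.10727299,  0.18050834]), 'tvec': array([-0.13042332,  0.53600447,  1.06872795])}
{'fx': 425.69848803651337, 'fy': 425.69848803651337, 'cx': 318.210066434524, 'cy': 193.534260035038, 'D': array([-0.03849934,  0.        ,  0.        ,  0.        ,  0.        ]), 'rvec': array([ 2.3466896 , -0.10756573,  0.04933288]), 'tvec': array([-0.51184607,  0.00937604,  0.89306406])}
```

View pics/top0.png

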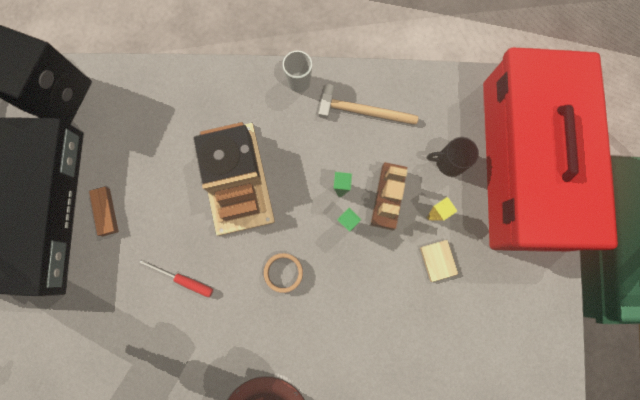

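View pics/side0.png

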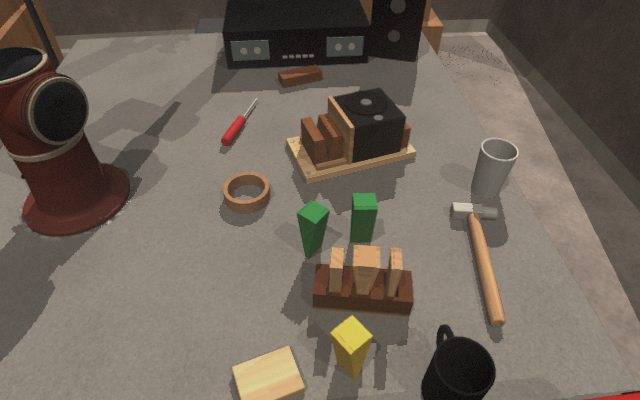

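The top view shows the rack near (390,195). The wedge is its middle piece, with its top at about (395,190). Green look-alikes stand at (349,219) and (342,181), and a yellow one at (443,209). The jig is near (238,180), with its jaws at (237,196) and (238,211). The side view agrees, so I'll enlarge both areas.

```bash
cat > h.py <<'E'
import cv2, numpy as np
from station import ctrl, optics
def cam(d):
    K=np.array([[d["fx"],0,d["cx"]],[0,d["fy"],d["cy"]],[0,0,1]])
    if "mount" in d:
        o=d["obs"]; T=np.eye(4);T[:3,:3]=cv2.Rodrigues(o["tool_rot"])[0];T[:3,3]=o["tool_pos"]; M=T@d["mount"]; R=M[:3,:3].T; t=-R@M[:3,3]
    else: R=cv2.Rodrigues(d["rvec"])[0]; t=d["tvec"]
    return K,R,t
def get(n):
    o=ctrl.get_obs(); d=optics.get_image(n); d["obs"]=o; return d
def ray(d,px,z):
    K,R,t=cam(d); p=cv2.undistortPoints(np.array(px,float).reshape(-1,1,2),K,d["D"]).reshape(-1,2)
    v=np.c_[p,np.ones(len(p))]@R; c=-R.T@t
    return c+v*((z-c[2])/v[:,2])[:,None]
def proj(d,P):
    K,R,t=cam(d); return cv2.projectPoints(np.array(P,float).reshape(-1,1,3),cv2.Rodrigues(R)[0],t,K,d["D"])[0].reshape(-1,2)
E
python3 - <<'E'
from h import *
d=get("top"); im=d["image"]
a=cv2.resize(im[150:240,330:460],None,fx=6,fy=6,interpolation=cv2.INTER_CUBIC)[:,:400*2]
b=cv2.resize(im[115:240,185:285],None,fx=4,fy=4,interpolation=cv2.INTER_CUBIC)
cv2.imwrite("pics/rack.png",a); cv2.imwrite("pics/jig.png",b); 
print(ray(d,[[395,190],[349,219],[342,181],[443,209]],.116), ray(d,[[237,203]],.088))
E
```

```text
[[ 0.55645276 -0.29193695  0.116     ]
 [ 0.48543365 -0.18550948  0.116     ]
 [ 0.57437788 -0.16773649  0.116     ]
 [ 0.51462649 -0.40429747  0.116     ]] [[0.51996315 0.07989237 0.088     ]]
```

View pics/rack.png

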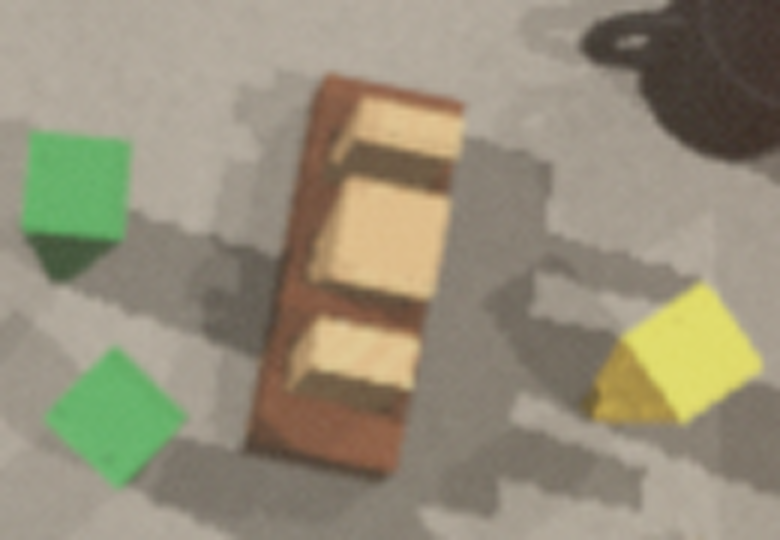

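View pics/jig.png

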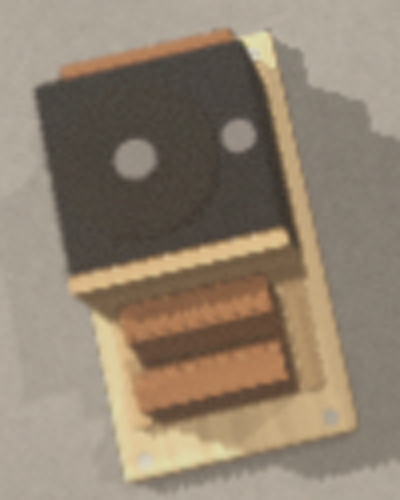

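The rack crop shows the wedge's top face with corners near (349,177), (450,194), (432,298) and (329,279). The slim shim and the spacer are on either side of it. In the jig crop the cleat's upper edge runs (137,370)-(287,343) and the pressing block's lower edge (130,340)-(275,317), with the dark mouth between them.

```bash
python3 - <<'E'
from h import *
d=get("top")
w=ray(d,np.array([[349,177],[450,194],[432,298],[329,279]])/6+[330-.4,150-.4],.116)
r=ray(d,np.array([[328,73],[463,103],[390,473],[250,452]])/6+[330-.4,150-.4],.045)
s=ray(d,np.array([[130,340],[275,317],[287,343],[137,370]])/4+[185-.4,115-.4],.088)
for n,q in(("w",w),("r",r),("s",s)):
    print(n,q.round(4).tolist(),q.mean(0)); e=lambda a,b:(np.linalg.norm(q[b]-q[a]),np.degrees(np.arctan2(*(q[b]-q[a])[[1,0]])))
    print(e(0,1),e(3,2),e(0,3),e(1,2))
o=ctrl.get_obs();R=cv2.Rodrigues(o["tool_rot"])[0];print(R.round(3))
c=ctrl.get_obs()["tool_pos"]
print((R.T@(np.r_[w.mean(0)[:2],.2]-c)))
wd=optics.get_image("wrist");print(wd["mount"],wd["fx"])
E
```

```text
w [[0.582, -0.275, 0.116], [0.5763, -0.3146, 0.116], [0.5349, -0.3073, 0.116], [0.5413, -0.2672, 0.116]] [ 0.55863759 -0.29102501  0.116     ]
(np.float64(0.04002085780312218), np.float64(-98.0987962247091)) (np.float64(0.04063349771957784), np.float64(-99.01760479700873)) (np.float64(0.041412054085842066), np.float64(169.20925936571112)) (np.float64(0.042039219182153025), np.float64(170.07794114046445))
r [[0.6421, -0.2772, 0.045], [0.6308, -0.3341, 0.045], [0.474, -0.3031, 0.045], [0.4812, -0.2455, 0.045]] [ 0.55700914 -0.28996864  0.045     ]
(np.float64(0.058067025774261614), np.float64(-101.17925068639943)) (np.float64(0.05809498882644748), np.float64(-97.07493799376188)) (np.float64(0.16399945613388944), np.float64(168.85508950330652)) (np.float64(0.15984142341829835), np.float64(168.81260005058536))
s [[0.5269, 0.1281, 0.088], [0.5432, 0.042, 0.088], [0.5276, 0.034, 0.088], [0.5089, 0.1227, 0.088]] [0.52663293 0.08170054 0.088     ]
(np.float64(0.08765896549432706), np.float64(-79.27782793827191)) (np.float64(0.09070216636861574), np.float64(-78.06917488451775)) (np.float64(0.01875290376178309), np.float64(-163.41606110656008)) (np.float64(0.017454750429462016), np.float64(-152.84349958357456))
[[-0.933  0.36  -0.001]
 [ 0.36   0.933 -0.001]
 [ 0.    -0.001 -1.   ]]
[-0.62596887 -0.6952742  -0.00208472]
[[-2.24274009e-05 -9.65178681e-01 -2.61591500e-01  6.55101819e-02]
 [ 9.99999981e-01  2.84708844e-05 -1.90781776e-04 -2.53149389e-04]
 [ 1.91586245e-04 -2.61591500e-01  9.65178663e-01 -1.75906224e-01]
 [ 0.00000000e+00  0.00000000e+00  0.00000000e+00  1.00000000e+00]] 333.1536129088525
```

```bash
python3 -m jog '[[[-0.626,-0.695,0],[0,0,-0.215]],[[-0.626,-0.695,0],[0,0,-0.215]],[[-0.626,-0.695,0],[0,0,-0.215]],[[-0.626,-0.695,0],[0,0,-0.215]],[[-0.626,-0.695,0],[0,0,-0.215]]]' 0.8
cat > rel.py <<'E'
import sys; from h import *
x,y,z,a=map(float,sys.argv[1:5]); o=ctrl.get_obs();R=cv2.Rodrigues(o["tool_rot"])[0]
Y=R[:,1]; da=(np.radians(a)-np.arctan2(Y[1],Y[0])+np.pi/2)%np.pi-np.pi/2
G=cv2.Rodrigues(np.array([0,0,da]))[0]@np.eye(3)
c,s=np.cos(np.radians(a)),np.sin(np.radians(a)); sg=1 if Y@[c,s,0]>0 else -1
yt=sg*np.array([c,s,0]); zt=np.array([0,0,-1.]); Rt=np.c_[np.cross(yt,zt),yt,zt]
print("t",o["t"],"pos",o["tool_pos"].round(4),"shift",(R.T@(np.array([x,y,z])-o["tool_pos"])).round(4),"turn",cv2.Rodrigues(R.T@Rt)[0].ravel().round(3),"F",o["contact_force"].round(1),"q",o["q"].round(2))
E
sed -i '/^G=/d' rel.py
python3 rel.py .5586 -.291 .2 81.2
```

```text
t: 0.75
tool_pos: [0.3143, 0.3479, 0.1978]
tool_rot: [0.239, 3.132, 0.0]
contact_force: [1.3, 0.1, 0.5]
opening: 0.0676
grip_force: 0.0
t 0.75 pos [0.3143 0.3479 0.1978] shift [-0.3383 -0.5946 -0.0021] turn [0.    0.    0.002] F [1.3 0.1 0.5] q [ 0.68 -0.34  1.96 -0.    1.51 -0.74]
```

```bash
python3 -m jog '[[[-0.34,-0.595,0],[0,0,0]],[[-0.34,-0.595,0],[0,0,0]],[[-0.34,-0.595,0],[0,0,0]],[[-0.34,-0.595,0],[0,0,0]],[[-0.34,-0.595,0],[0,0,0]]]' >/dev/null; python3 -m jog '[[[-0.12,-0.21,0],[0,0,0]],[[-0.12,-0.21,0],[0,0,0]],[[-0.12,-0.21,0],[0,0,0]],[[-0.12,-0.21,0],[0,0,0]],[[-0.12,-0.21,0],[0,0,0]]]' >/dev/null
python3 rel.py .5586 -.291 .2 81.2
```

```text
t 1.75 pos [ 0.4906 -0.1122  0.198 ] shift [-0.0947 -0.1663 -0.002 ] turn [-0.     0.    -0.001] F [0.9 1.1 0.2] q [-0.37 -0.25  1.89 -0.    1.5  -1.79]
```

```bash
python3 -m jog '[[[-0.094,-0.166,0],[0,0,0]],[[-0.094,-0.166,0],[0,0,0]],[[-0.094,-0.166,0],[0,0,0]],[[-0.094,-0.166,0],[0,0,0]],[[-0.094,-0.166,0],[0,0,0]]]' >/dev/null
python3 rel.py .5586 -.291 .2 81.2
python3 - <<'E'
from h import *
import pickle
d=get("wrist"); pickle.dump(d,open("w1.pkl","wb")); im=d["image"].copy()
for p in proj(d,[[0.582,-0.275,.116],[0.5763,-0.3146,.116],[0.5349,-0.3073,.116],[0.5413,-0.2672,.116]]): cv2.circle(im,tuple(p.round().astype(int).tolist()),2,(0,0,255),-1)
cv2.imwrite("pics/w1.png",im)
E
```

```text
t 2.25 pos [ 0.5582 -0.2921  0.1968] shift [-0.0002  0.0012 -0.0032] turn [-0.001 -0.001 -0.004] F [ 0.7  0.8 -0.5] q [-0.6   0.07  1.6  -0.    1.48 -2.01]
```

View pics/w1.png

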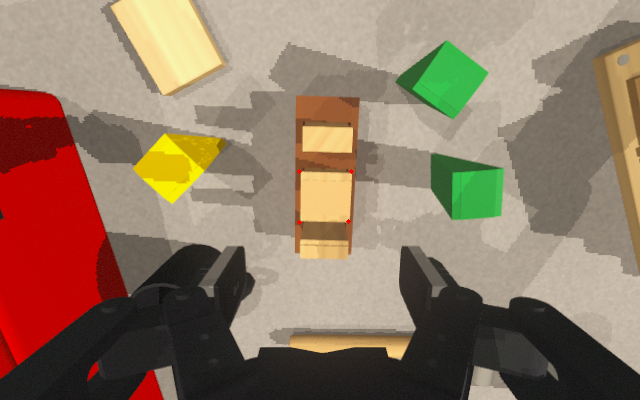

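The red dots (predicted corners) lie within 2 px of the wedge's top at (301,172)-(351,222), and the rack is square with the gripper. I'll go down and grip.

```bash
python3 -m jog '[[[0,0.001,0.04],[0,0,0]],[[0,0.001,0.08],[0,0,0]],[[0,0.001,0.113],[0,0,0]],[[0,0.001,0.113],[0,0,0]],[[0,0.001,0.113],[0,0,0]]]'; python3 -m jog '[[[0,0,0],[0,0,0]],[[0,0,0],[0,0,0]],[[0,0,0],[0,0,0]],[[0,0,0],[0,0,0]],[[0,0,0],[0,0,0]]]' 0 50
```

```text
t: 2.8
tool_pos: [0.5579, -0.2858, 0.0852]
tool_rot: [-0.238, -3.132, -0.001]
contact_force: [0.3, 0.3, 1.6]
opening: 0.0684
grip_force: 0.0
t: 3.3
tool_pos: [0.5582, -0.2871, 0.0854]
tool_rot: [0.24, 3.132, -0.001]
contact_force: [-0.4, 0.1, -0.2]
opening: 0.0001
grip_force: 0.0
```

The fingers shut on nothing, so I'll look.

```bash
python3 - <<'E'
from h import *
d=get("wrist"); s=get("side"); print(d["obs"]["opening"],d["obs"]["grip_force"],d["obs"]["tool_pos"])
a=d["image"][50:350,170:470]; b=cv2.resize(s["image"][170:400,230:460],(300,300))
cv2.imwrite("pics/c2.png",np.hstack([a,b]))
E
```

```text
0.00013467447269240916 0.0 [ 0.55822768 -0.2870915   0.08543257]
```

View pics/c2.png

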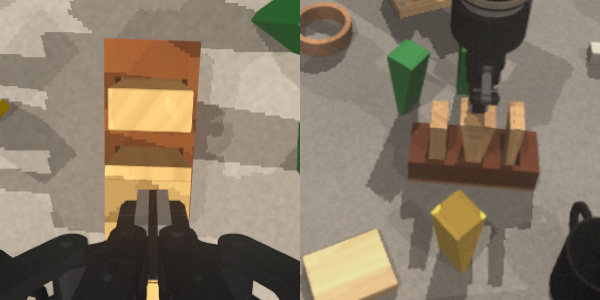

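```bash
python3 - <<'E'
from h import *
d=get("wrist"); s=get("side"); o=d["obs"]
T=o["tool_pos"]; W=np.array([[0.582,-0.275,.116],[0.5763,-0.3146,.116],[0.5349,-0.3073,.116],[0.5413,-0.2672,.116]])
print("wrist: tcp",proj(d,[T]).round(0),"wedge",proj(d,W).round(0).tolist())
print("side tcp",proj(s,[T,T+[0,0,.05]]).round(0).tolist(),"wedge",proj(s,W).round(0).tolist())
im=s["image"].copy()
for p in proj(s,[T]): cv2.circle(im,tuple(p.round().astype(int).tolist()),1,(0,0,255),-1)
for p in proj(s,W): cv2.circle(im,tuple(p.round().astype(int).tolist()),1,(255,0,255),-1)
a=cv2.resize(im[200:320,310:420],None,fx=4,fy=4,interpolation=cv2.INTER_NEAREST)
im=d["image"].copy()
for p in proj(d,[T]): cv2.circle(im,tuple(p.round().astype(int).tolist()),2,(0,0,255),-1)
for p in proj(d,W): cv2.circle(im,tuple(p.round().astype(int).tolist()),2,(255,0,255),-1)
cv2.imwrite("pics/c3.png",np.hstack([a[:360],im[30:390,170:470]]))
E
```

```text
wrist: tcp [[323. 232.]] wedge [[355.0, 296.0], [273.0, 297.0], [271.0, 215.0], [361.0, 215.0]]
side tcp [[363.0, 266.0], [366.0, 246.0]] wedge [[379.0, 247.0], [380.0, 268.0], [352.0, 266.0], [352.0, 245.0]]
```

View pics/c3.png

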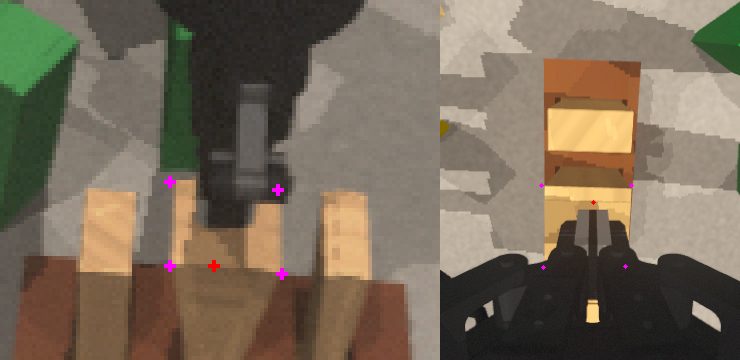

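The pictures and the zero grip say the shut fingertips are at about the height of the wedge's top (116 mm), though the reported TCP is at 85 mm. So the real tips seem to be some 30 mm behind the TCP. I'll lift, open and look once at how the fingers really lie.

```bash
python3 -m jog '[[[0,0,-0.03],[0,0,0]],[[0,0,-0.03],[0,0,0]],[[0,0,-0.03],[0,0,0]],[[0,0,-0.03],[0,0,0]],[[0,0,-0.03],[0,0,0]]]' 0.8; python3 rel.py .5586 -.291 .085 81.2
python3 - <<'E'
from h import *
d=get("wrist"); im=d["image"].copy(); o=d["obs"]; R=cv2.Rodrigues(o["tool_rot"])[0]; h=o["opening"]/2
print(o["opening"],o["tool_pos"])
for z,c in((0,(0,0,255)),(-.03,(255,0,255)),(-.06,(255,255,0))):
  for y in(-h,h):
    for x in (-.011,.011):
      p=proj(d,[o["tool_pos"]+R@[x,y,z]])[0]; print(z,x,y,p.round()); cv2.circle(im,tuple(p.round().astype(int).tolist()),3,c,-1)
cv2.imwrite("pics/w4.png",im)
E
```

```text
t: 4.0
tool_pos: [0.5573, -0.2864, 0.1135]
tool_rot: [-0.24, -3.13, -0.002]
contact_force: [-0.3, -0.9, 0.1]
opening: 0.0684
grip_force: 0.0
t 4.0 pos [ 0.5573 -0.2864  0.1135] shift [-0.002  -0.0043  0.0284] turn [ 0.001 -0.002  0.001] F [-0.3 -0.9  0.1] q [-0.59  0.12  1.68 -0.    1.34 -2.01]
0.0684375005364783 [ 0.55730471 -0.28644656  0.11345552]
0 -0.011 -0.03421875026823915 [263. 250.]
0 0.011 -0.03421875026823915 [261. 213.]
0 -0.011 0.03421875026823915 [383. 250.]
0 0.011 0.03421875026823915 [385. 213.]
-0.03 -0.011 -0.03421875026823915 [252. 275.]
-0.03 0.011 -0.03421875026823915 [250. 232.]
-0.03 -0.011 0.03421875026823915 [394. 275.]
-0.03 0.011 0.03421875026823915 [397. 232.]
-0.06 -0.011 -0.03421875026823915 [237. 311.]
-0.06 0.011 -0.03421875026823915 [233. 260.]
-0.06 -0.011 0.03421875026823915 [410. 311.]
-0.06 0.011 0.03421875026823915 [414. 260.]
```

View pics/w4.png

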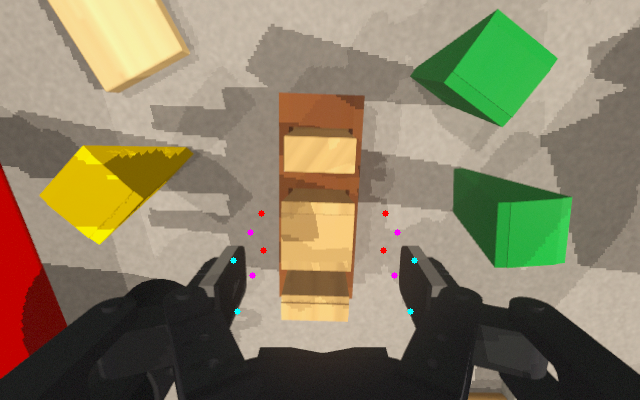

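The pad tips appear at (245,248) and (400,248). The drawn dots put those about 40 mm behind the TCP when open, or about 33 mm when shut, so the fingers really are shorter than the frame says. I'll go down to TCP z ≈ 0.050. That leaves the body clear whichever frame is right.

```bash
python3 -m jog '[[[-0.002,-0.004,0.015],[0,0,0]],[[-0.002,-0.004,0.035],[0,0,0]],[[-0.002,-0.004,0.055],[0,0,0]],[[-0.002,-0.004,0.063],[0,0,0]],[[-0.002,-0.004,0.063],[0,0,0]]]'; python3 -m jog '[[[0,0,0],[0,0,0]],[[0,0,0],[0,0,0]],[[0,0,0],[0,0,0]],[[0,0,0],[0,0,0]],[[0,0,0],[0,0,0]]]' 0 50
```

```text
t: 4.55
tool_pos: [0.5578, -0.2903, 0.049]
tool_rot: [-0.24, -3.128, -0.004]
contact_force: [0.6, 0.1, -0.1]
opening: 0.0684
grip_force: 0.0
t: 5.05
tool_pos: [0.5603, -0.2917, 0.0533]
tool_rot: [0.239, 3.13, -0.002]
contact_force: [0.2, -0.1, 4.1]
opening: 0.0393
grip_force: 50.3
```

Gripped at 39 mm. Lift.

```bash
python3 -m jog '[[[0,0,-0.03],[0,0,0]],[[0,0,-0.07],[0,0,0]],[[0,0,-0.12],[0,0,0]],[[0,0,-0.17],[0,0,0]],[[0,0,-0.17],[0,0,0]]]'; python3 rel.py .5266 .0817 .22 101.3
```

```text
t: 5.55
tool_pos: [0.563, -0.2936, 0.2323]
tool_rot: [0.239, 3.119, -0.013]
contact_force: [0.2, 0.4, 0.3]
opening: 0.0397
grip_force: 50.6
t 5.55 pos [ 0.563  -0.2936  0.2323] shift [0.0933 0.3655 0.0084] turn [-0.009  0.013 -0.35 ] F [0.2 0.4 0.3] q [-0.6   0.05  1.56 -0.    1.52 -2.02]
```

```bash
python3 -m jog '[[[0.05,0.18,0],[0,0,-0.35]],[[0.05,0.18,0],[0,0,-0.35]],[[0.05,0.18,0],[0,0,-0.35]],[[0.05,0.18,0],[0,0,-0.35]],[[0.05,0.18,0],[0,0,-0.35]]]';python3 -m jog '[[[0,0,0],[0,0,0]],[[0,0,0],[0,0,0]]]'; python3 rel.py .5266 .0817 .22 101.3
```

```text
t: 6.05
tool_pos: [0.5364, -0.1017, 0.221]
tool_rot: [0.317, -3.125, -0.003]
contact_force: [0.4, -1.2, -0.2]
opening: 0.0393
grip_force: 50.7
t: 6.25
tool_pos: [0.5373, -0.1064, 0.2214]
tool_rot: [0.308, -3.126, 0.0]
contact_force: [0.2, -0.8, -1.1]
opening: 0.0392
grip_force: 50.7
t 6.25 pos [ 0.5373 -0.1064  0.2214] shift [-0.0262  0.1866  0.0014] turn [-0.    -0.001 -0.001] F [ 0.2 -0.8 -1.1] q [-0.33 -0.14  1.76 -0.    1.52 -2.1 ]
```

```bash
python3 -m jog '[[[-0.026,0.12,0],[0,0,0]],[[-0.026,0.12,0],[0,0,0]],[[-0.026,0.12,0],[0,0,0]],[[-0.026,0.12,0],[0,0,0]],[[-0.026,0.12,0],[0,0,0]]]' >/dev/null;python3 -m jog '[[[0,0,0],[0,0,0]],[[0,0,0],[0,0,0]]]' >/dev/null; python3 rel.py .5266 .0817 .22 101.3
python3 - <<'E'
from h import *
import pickle
d=get("wrist"); s=get("side"); pickle.dump((d,s),open("w5.pkl","wb"))
S=[[0.5269,0.1281,.088],[0.5432,0.042,.088],[0.5276,0.034,.088],[0.5089,0.1227,.088]]
im=d["image"].copy(); b=s["image"].copy()
for i,q in((im,d),(b,s)):
  for p in proj(q,S): print(p); cv2.circle(i,tuple(p.round().astype(int).tolist()),1,(0,0,255),-1)
b=cv2.resize(b[80:260,270:430],(320,360))
cv2.imwrite("pics/w5.png",np.hstack([im[0:360,160:],b]))
E
```

```text
t 6.95 pos [0.5395 0.0157 0.2218] shift [-0.0001  0.0673  0.0018] turn [-0.    -0.    -0.002] F [ 0.5 -0.1 -0.4] q [-0.11 -0.17  1.78 -0.    1.52 -1.87]
[441.19319996 192.21312773]
[349.31796858 191.51849859]
[344.57548643 174.11837969]
[441.12902648 172.85527791]
[318.72817004 115.44388199]
[330.23351117 138.19630018]
[323.26672315 140.9098286 ]
[310.95934123 117.21437464]
```

View pics/w5.png

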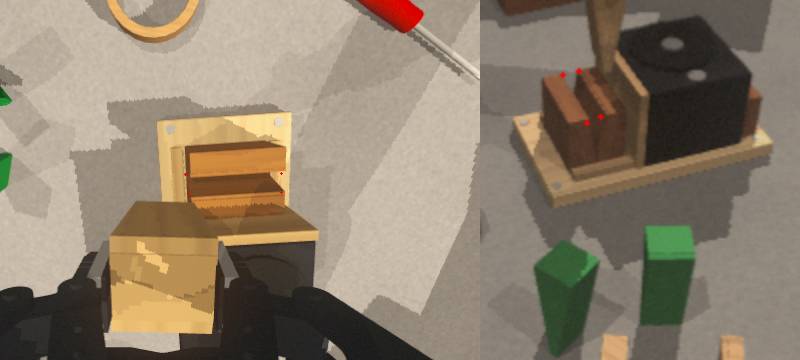

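The red dots lie on the mouth's edges in both views: cleat edge near row 176, pressing-block edge near row 193, and jaws between columns 345 and 445 of the full wrist frame. The held wedge's top face spans (270..378, 237..332) there, and its thin end's edge is at row 203. I'll check the wedge's offset in the hand.

```bash
python3 - <<'E'
from h import *
import pickle
d,s=pickle.load(open("w5.pkl","rb")); o=d["obs"];R=cv2.Rodrigues(o["tool_rot"])[0];T=o["tool_pos"]
f=lambda px,z:((ray(d,px,z)-T)@R).round(4).tolist()
print("top",f([[270,237],[378,237],[374,332],[270,332]],T[2]+.064))
print("thin",f([[273,203],[373,203]],T[2]-.045))
E
python3 rel.py .5266 .0817 .22 101.3
```

```text
top [[0.0221, -0.0193, -0.064], [0.0221, 0.0194, -0.064], [-0.0173, 0.0195, -0.064], [-0.0173, -0.0209, -0.064]]
thin [[0.0045, -0.0345, 0.045], [0.0045, 0.0342, 0.045]]
t 7.05 pos [0.5395 0.016  0.2219] shift [-0.0001  0.0669  0.0019] turn [-0.    -0.    -0.002] F [ 0.5  0.7 -0.3] q [-0.11 -0.17  1.78 -0.    1.52 -1.87]
```

The wedge is centred in the hand to within about 1–2 mm. Move over the slot.

```bash
python3 -m jog '[[[-0.001,0.03,0],[0,0,0]],[[-0.001,0.068,0],[0,0,0]],[[-0.001,0.068,0],[0,0,0]],[[-0.001,0.068,0],[0,0,0]],[[-0.001,0.068,0],[0,0,0]]]' >/dev/null; python3 rel.py .5266 .0817 .22 101.3; python3 -m jog '[[[0,0,0.03],[0,0,0]],[[0,0,0.06],[0,0,0]],[[0,0,0.08],[0,0,0]],[[0,0,0.08],[0,0,0]],[[0,0,0.08],[0,0,0]]]'; python3 rel.py .5266 .0817 .097 101.3
python3 - <<'E'
from h import *
s=get("side");t=get("top")
cv2.imwrite("pics/w6.png",np.hstack([cv2.resize(s["image"][60:200,270:430],None,fx=2.4,fy=2.4,interpolation=2),cv2.resize(t["image"][125:265,180:300],None,fx=2.4,fy=2.4,interpolation=2)]))
E
```

```text
t 7.55 pos [0.5272 0.0831 0.2219] shift [ 0.0009 -0.0013  0.0019] turn [-0.001  0.    -0.001] F [-0.   0.8 -0.9] q [ 0.02 -0.18  1.8  -0.    1.53 -1.75]
t: 8.05
tool_pos: [0.5273, 0.0832, 0.1422]
tool_rot: [0.307, -3.126, 0.0]
contact_force: [0.2, -0.3, -1.5]
opening: 0.0395
grip_force: 51.0
t 8.05 pos [0.5273 0.0832 0.1422] shift [ 0.0009 -0.0013  0.0452] turn [-0.    -0.    -0.001] F [ 0.2 -0.3 -1.5] q [ 0.02 -0.13  1.88 -0.    1.39 -1.75]
```

View pics/w6.png

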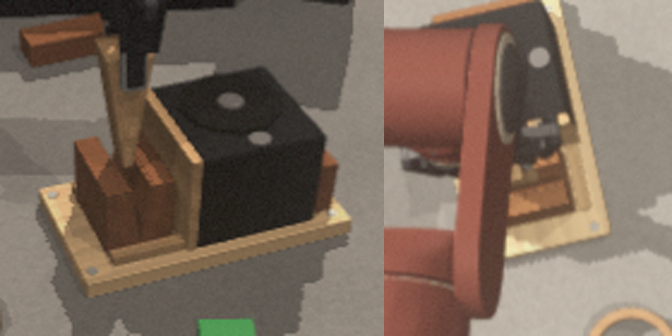

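The thin end sits over the middle of the mouth, near (125,165). That was my last picture, so I'll go down by force.

```bash
python3 -m jog '[[[0,0,0.02],[0,0,0]],[[0,0,0.034],[0,0,0]],[[0,0,0.04],[0,0,0]],[[0,0,0.04],[0,0,0]],[[0,0,0.04],[0,0,0]]]'
```

```text
t: 8.65
tool_pos: [0.5284, 0.0841, 0.1027]
tool_rot: [-0.309, 3.123, -0.0]
contact_force: [5.4, 1.4, -2.8]
opening: 0.0392
grip_force: 50.1
```

```bash
python3 -m jog '[[[-0.002,0,0],[0,0,0]],[[-0.002,0,0],[0,0,0]],[[-0.002,0,0],[0,0,0]]]'
```

```text
t: 8.95
tool_pos: [0.5292, 0.0843, 0.1025]
tool_rot: [-0.309, 3.126, -0.0]
contact_force: [0.7, -0.1, 2.5]
opening: 0.0391
grip_force: 51.1
```

```bash
python3 -m jog '[[[0,0,0.003],[0,0,0]],[[0,0,0.005],[0,0,0]],[[0,0,0.005],[0,0,0]],[[0,0,0.005],[0,0,0]]]'
```

```text
t: 9.35
tool_pos: [0.5297, 0.0845, 0.0977]
tool_rot: [-0.309, 3.124, -0.0]
contact_force: [2.0, 1.1, 4.2]
opening: 0.0394
grip_force: 51.2
```

```bash
python3 -m jog '[[[0,0,0],[0,0,0]],[[0,0,0],[0,0,0]],[[0,0,0],[0,0,0]],[[0,0,0],[0,0,0]],[[0,0,0],[0,0,0]]]' 0.7 30; python3 -m jog '[[[0,0,-0.03],[0,0,0]],[[0,0,-0.07],[0,0,0]],[[0,0,-0.11],[0,0,0]],[[0,0,-0.11],[0,0,0]],[[0,0,-0.11],[0,0,0]]]'
python3 - <<'E'
from h import *
# pale top face of wedge from wrist view
d=get("wrist"); im=d["image"]; cv2.imwrite("pics/w7.png",im); T=d["obs"]["tool_pos"]; print(d["obs"]["t"],T,d["obs"]["opening"])
hsv=cv2.cvtColor(im,cv2.COLOR_BGR2HSV); m=cv2.inRange(hsv,(10,50,110),(25,190,255)); m[300:]=0
m=cv2.morphologyEx(m,cv2.MORPH_OPEN,np.ones((3,3)))
for c in sorted(cv2.findContours(m,0,2)[0],key=cv2.contourArea)[-5:]: print(cv2.contourArea(c),cv2.boundingRect(c),[x for x in cv2.minAreaRect(c)])
r=np.array([0.5292,.0843])
u=np.array([np.cos(np.radians(11.3)),np.sin(np.radians(11.3))]);v=np.array([-u[1],u[0]])
print("expect",[proj(d,[[*(r+a*u*.0205+b*v*.02),.158]])[0].round().tolist() for a,b in((1,1),(1,-1),(-1,-1),(-1,1))])
E
```

```text
t: 9.85
tool_pos: [0.5286, 0.0844, 0.0965]
tool_rot: [0.309, -3.125, -0.0]
contact_force: [-0.2, 0.2, -0.6]
opening: 0.0599
grip_force: 0.0
t: 10.35
tool_pos: [0.5297, 0.0844, 0.2083]
tool_rot: [-0.309, 3.124, -0.0]
contact_force: [-0.1, 0.1, -0.2]
opening: 0.0601
grip_force: 0.0
10.35 [0.52971431 0.08437393 0.20833414] 0.06010924356452994
9.5 (0, 148, 3, 7) [(1.0, 151.0), (6.0, 2.0), 90.0]
74.5 (5, 146, 10, 11) [(9.5, 151.0), (10.0, 9.0), 90.0]
1465.5 (618, 157, 22, 105) [(628.5, 209.0), (104.0, 21.0), 90.0]
1624.0 (195, 0, 95, 36) [(242.0, 17.5), (35.0, 94.0), 90.0]
18742.5 (251, 103, 154, 148) [(324.3924255371094, 175.893310546875), (140.9647979736328, 152.50390625), 86.59355926513672]
expect [[351.0, 233.0], [296.0, 233.0], [294.0, 178.0], [352.0, 178.0]]
```

```bash
python3 -m jog '[[[0,0,0],[0,0,0]],[[0,0,0],[0,0,0]],[[0,0,0],[0,0,0]],[[0,0,0],[0,0,0]],[[0,0,0],[0,0,0]]]' 0 60
python3 - <<'E'
from h import *
im=cv2.imread("pics/w7.png"); L=cv2.cvtColor(im,cv2.COLOR_BGR2LAB).astype(int)
print("col300",[tuple(L[r,302]) [0:1]+(L[r,302][2],) for r in range(130,262,4)].__repr__().replace("np.int64",""))
print("row205",[int(L[200,c,0]) for c in range(260,400,4)],[int(L[200,c,2]) for c in range(260,400,4)])
E
```

```text
t: 10.9
tool_pos: [0.5289, 0.0843, 0.2065]
tool_rot: [0.309, -3.126, -0.0]
contact_force: [-0.9, 0.8, 0.4]
opening: -0.0001
grip_force: 0.0
col300 [((204), (167)), ((190), (165)), ((190), (165)), ((89), (154)), ((88), (154)), ((129), (169)), ((131), (168)), ((129), (170)), ((127), (169)), ((127), (165)), ((127), (168)), ((119), (160)), ((220), (173)), ((220), (174)), ((220), (174)), ((221), (174)), ((221), (173)), ((221), (173)), ((222), (173)), ((221), (172)), ((221), (173)), ((221), (173)), ((221), (174)), ((220), (174)), ((224), (173)), ((225), (172)), ((117), (158)), ((219), (173)), ((218), (174)), ((217), (173)), ((72), (138)), ((73), (136)), ((74), (136))]
row205 [156, 200, 201, 181, 172, 150, 152, 156, 160, 221, 221, 221, 221, 221, 221, 220, 221, 221, 221, 221, 221, 221, 221, 149, 146, 144, 162, 160, 159, 132, 197, 225, 233, 207, 190] [141, 166, 165, 170, 168, 174, 176, 177, 178, 173, 174, 174, 173, 172, 172, 173, 173, 172, 173, 171, 173, 173, 174, 173, 173, 172, 177, 178, 176, 160, 172, 165, 165, 159, 139]
```

The wedge's top face, at rows 177–233 and columns 295–350, is where expected for an upright wedge with its top at 158 mm. Now press it with the shut fingers.

```bash
python3 -m jog '[[[0,0,0.03],[0,0,0]],[[0,0,0.05],[0,0,0]],[[0,0,0.06],[0,0,0]],[[0,0,0.067],[0,0,0]],[[0,0,0.072],[0,0,0]]]'; python3 -m jog '[[[0,0,0.003],[0,0,0]],[[0,0,0.006],[0,0,0]],[[0,0,0.009],[0,0,0]]]'
```

```text
t: 11.4
tool_pos: [0.5293, 0.0844, 0.135]
tool_rot: [-0.309, 3.126, -0.0]
contact_force: [1.1, -0.9, 0.7]
opening: 0.0003
grip_force: 0.0
t: 11.7
tool_pos: [0.5295, 0.0844, 0.1265]
tool_rot: [-0.309, 3.125, -0.0]
contact_force: [0.8, 0.4, 0.5]
opening: 0.0005
grip_force: 0.0
```

```bash
python3 -m jog '[[[0,0,0.002],[0,0,0]],[[0,0,0.004],[0,0,0]],[[0,0,0.006],[0,0,0]]]';  python3 -m jog '[[[0,0,0.002],[0,0,0]],[[0,0,0.004],[0,0,0]],[[0,0,0.006],[0,0,0]]]'
```

```text
t: 12.0
tool_pos: [0.5298, 0.0844, 0.1209]
tool_rot: [-0.309, 3.124, -0.0]
contact_force: [-0.3, 0.5, 4.4]
opening: -0.0001
grip_force: 2.1
t: 12.3
tool_pos: [0.5307, 0.0845, 0.1155]
tool_rot: [-0.309, 3.122, -0.0]
contact_force: [2.0, 0.4, 6.6]
opening: -0.0
grip_force: 3.4
```

Contact at about 0.124, and it is going down at 4–7 N. I'll keep on to about 0.104.

```bash
python3 -m jog '[[[0,0,0.002],[0,0,0]],[[0,0,0.004],[0,0,0]],[[0,0,0.006],[0,0,0]]]';  python3 -m jog '[[[0,0,0.001],[0,0,0]],[[0,0,0.002],[0,0,0]],[[0,0,0.003],[0,0,0]]]'
```

```text
t: 12.6
tool_pos: [0.5315, 0.0846, 0.1103]
tool_rot: [-0.309, 3.12, -0.0]
contact_force: [1.8, 0.0, 8.3]
opening: -0.0002
grip_force: 4.2
t: 12.9
tool_pos: [0.5319, 0.0846, 0.1078]
tool_rot: [-0.308, 3.119, -0.0]
contact_force: [2.4, 1.0, 9.6]
opening: 0.0004
grip_force: 4.5
```

```bash
python3 -m jog '[[[0,0,0.001],[0,0,0]],[[0,0,0.002],[0,0,0]]]'
```

```text
t: 13.1
tool_pos: [0.5322, 0.0846, 0.1061]
tool_rot: [-0.308, 3.118, -0.0]
contact_force: [3.0, 1.2, 9.4]
opening: 0.0
grip_force: 4.8
```

```bash
python3 -m jog '[[[0,0,0.001],[0,0,0]],[[0,0,0.002],[0,0,0]],[[0,0,0.002],[0,0,0]]]'; python3 -m jog '[[[0,0,0.001],[0,0,0]],[[0,0,0.002],[0,0,0]],[[0,0,0.002],[0,0,0]]]'
```

```text
t: 13.4
tool_pos: [0.5325, 0.0846, 0.1045]
tool_rot: [-0.308, 3.118, -0.0]
contact_force: [1.9, 0.4, 10.1]
opening: 0.0003
grip_force: 5.0
t: 13.7
tool_pos: [0.5326, 0.0846, 0.1042]
tool_rot: [-0.308, 3.118, -0.001]
contact_force: [-1.5, 1.0, 17.0]
opening: -0.0002
grip_force: 8.9
```

The hard stop was reached: 17 N and no more travel. I'll press a little more, up to about 22 N, then back off upward.

```bash
python3 -m jog '[[[0,0,0.001],[0,0,0]],[[0,0,0.001],[0,0,0]],[[0,0,0.001],[0,0,0]]]'; python3 -m jog '[[[0,0,-0.01],[0,0,0]],[[0,0,-0.04],[0,0,0]],[[0,0,-0.08],[0,0,0]],[[0,0,-0.11],[0,0,0]],[[0,0,-0.11],[0,0,0]]]'; python3 -m jog '[[[0,0,0],[0,0,0]],[[0,0,0],[0,0,0]]]'
python3 - <<'E'
from h import *
d=get("wrist"); im=d["image"]; L=cv2.cvtColor(im,cv2.COLOR_BGR2LAB).astype(int)
T=d["obs"]["tool_pos"];R=cv2.Rodrigues(d["obs"]["tool_rot"])[0]
r=np.array([0.53,.0835]);a=np.radians(11.3);u=np.array([np.cos(a),np.sin(a)]);v=np.array([-u[1],u[0]])
for z in(.138,.158): print(z,[proj(d,[[*(r+p*u*.0205+q*v*.02),z]])[0].round().tolist() for p,q in((1,1),(1,-1),(-1,-1),(-1,1))])
c=302; print([(k,int(L[k,c,0])) for k in range(150,250,3)]); k=195; print([(c,int(L[k,c,0])) for c in range(280,370,3)])
E
```

```text
t: 14.0
tool_pos: [0.5327, 0.0845, 0.104]
tool_rot: [-0.309, 3.118, -0.001]
contact_force: [-4.5, 0.1, 22.3]
opening: -0.0
grip_force: 10.7
t: 14.5
tool_pos: [0.5315, 0.0844, 0.2131]
tool_rot: [-0.308, 3.118, -0.001]
contact_force: [0.1, -0.3, -0.3]
opening: -0.0001
grip_force: 0.0
t: 14.7
tool_pos: [0.5278, 0.0843, 0.2056]
tool_rot: [0.309, -3.123, -0.0]
contact_force: [0.7, 0.1, -0.3]
opening: -0.0001
grip_force: 0.0
0.138 [[347.0, 229.0], [296.0, 229.0], [294.0, 177.0], [348.0, 177.0]]
0.158 [[349.0, 239.0], [293.0, 239.0], [292.0, 183.0], [351.0, 183.0]]
[(150, 87), (153, 124), (156, 123), (159, 125), (162, 125), (165, 123), (168, 121), (171, 117), (174, 112), (177, 111), (180, 196), (183, 214), (186, 214), (189, 215), (192, 215), (195, 215), (198, 215), (201, 215), (204, 215), (207, 214), (210, 215), (213, 214), (216, 215), (219, 214), (222, 214), (225, 218), (228, 218), (231, 154), (234, 110), (237, 112), (240, 112), (243, 216), (246, 212), (249, 196)]
[(280, 138), (283, 92), (286, 92), (289, 94), (292, 95), (295, 186), (298, 215), (301, 215), (304, 215), (307, 215), (310, 215), (313, 214), (316, 216), (319, 215), (322, 215), (325, 214), (328, 215), (331, 214), (334, 215), (337, 215), (340, 214), (343, 215), (346, 215), (349, 84), (352, 84), (355, 85), (358, 85), (361, 93), (364, 92), (367, 89)]
```

The wedge's top face measures 52 px each way, which matches a top at 138 mm, so it is home and upright.

```bash
python3 -c "
from station import job
print(job.finish_job())"
```

```text
the job is handed in; nothing more can be done
None
```

The job is handed in: I released the wedge loose in the slot, then pressed it to its hard stop at 22 N, and from the last wrist image its top is at about 138 mm, fully home, with the arm clear; no verdict came back, and I did not measure the pressing block's travel directly.

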